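# Hang the terminal-block bin on the louvre panel

### The job

Hang the yellow parts bin that stands on the bench on the top row of the louvre panel, midway between the blue and the green bin: its lip hooked fully down behind the louvres, the bin square to the panel and let go. Keep its terminal blocks in it, and leave the two hanging bins, the carton and the screwdriver where they are.

Things in the scene. Friction and masses are not known exactly. Their poses are not given: they have to be found in the camera images.
- panel: Grey steel louvre panel, upright, fixed, 392 mm wide, 245 high. Origin on the bench below the middle of the sheet's front face; x points through the sheet to its back (bins hang on the -x side), y along the rows, z up. Six rows of louvres 32 mm apart: tongues leaning out of the sheet, front faces at x = -13 mm in every row. Feet 12 mm high reach 105 mm forward at y = +-182 mm.
- rail_mid (a point): Top row's middle (middle of the free gap), on the tongue's tip: 226 mm over the bench, 12 mm before the sheet. Axes as the panel's. The tongue ends in an upright edge 10 mm high, 2 mm thick, front face 1 mm before this point; behind it is an open slot 11 mm wide, then the sheet, which goes on 19 mm above the tip. A bin's back wall meets the tongues squarely; its lip drops into the slot.
- bin_center (a point): Yellow plastic bin to hang, on the bench, about 0.2 kg filled: 110 mm deep (x, pointing to its back), 66 wide (y), 75 high (z). Point: its centre, 37.5 mm up. Mouth scooped: front wall 40 mm high; upright side walls, flat and free outside, are 75 mm high from 12 mm before this point to the back. Hung, this point is 35 mm below the tongue's tip and about 58 mm before it; it droops 3 degrees.
- bin_lip (a point): Middle of the lower edge of the yellow bin's hanging lip, 63 mm behind its centre, 28.5 above. From the top of the back wall (outer face 55 mm behind the centre) a flange goes 8.5 mm back and turns down as this lip; room between wall and lip: 6 mm at the top, 7 at the bottom. The flange's underside, 35 mm above the centre, lies on the tongue's tip when hung.
- bin_blue_center (a point): Blue bin of the same shape, holding white couplings, hung loose on the top row beside the free gap, about 116 mm from its middle to one side. Point: centre of the bin, half-way up.
- bin_green_center (a point): Green bin of the same shape, holding red and orange parts, hung loose on the top row on the other side of the free gap, about 116 mm from its middle. Point: centre of the bin, half-way up.
- block0_center (a point): White terminal block, 20 x 36 x 16 mm, 25 g, lying loose in the yellow bin. Point: its centre.
- block1_center (a point): White terminal block, 20 x 36 x 16 mm, 25 g, lying loose in the yellow bin. Point: its centre.
- block2_center (a point): White terminal block, 20 x 36 x 16 mm, 25 g, lying loose in the yellow bin. Point: its centre.
- carton_center (a point): White and green carton, 62 x 80 x 70 mm, loose on the bench. Point: its centre, 35 mm up.
- driver_grip (a point): Screwdriver with a red handle, 190 mm long, lying on the bench. Point: middle of its handle.
Mind the look-alikes: they are no part of the job. Several things look just like the part that bears bin_center: the one meant starts farthest to the robot's left.

How it is judged (in metres and radians):
At the end, for the whole second after the job is handed in: Yellow bin at rest on the top row: lip edge in the slot, 3-11 mm below the tongue's tip, within 30 mm of the row's middle, upright and square within 0.12 rad. Blocks in it. Hanging bins within 20 mm, carton and screwdriver within 30 mm of their starts (x of bin_lip in the frame of rail_mid between 0.0015 and 0.0125 m and z of bin_lip in the frame of rail_mid between -0.011 and -0.003 m and y of bin_lip in the frame of rail_mid between -0.03 and 0.03 m and angle between bin_center's own z axis and vertical below 0.12 rad and angle between the x axis of bin_center and the x axis of panel, either way round below 0.12 rad and distance between each of block0_center, block1_center, block2_center and bin_center below 0.062 m and linear speed of bin below 0.02 m/s and distance of each of bin_blue_center, bin_green_center from where it was at the start of the episode below 0.02 m and distance of each of carton_center, driver_grip from where it was at the start of the episode below 0.03 m); the robot touches nothing.
It fails at once if the blue hanging bin is displaced by more than 20 mm (distance of bin_blue_center from where it was at the start of the episode above 0.02 m).
It fails at once if the green hanging bin is displaced by more than 20 mm (distance of bin_green_center from where it was at the start of the episode above 0.02 m).
It fails at once if the carton is pushed by more than 30 mm (distance of carton_center from where it was at the start of the episode above 0.03 m).
It fails at once if the screwdriver is pushed by more than 30 mm (distance of driver_grip from where it was at the start of the episode above 0.03 m).
It also fails if it takes over 48 s, if anything falls off the work surface, if the arm or the gripper's body presses on something with over 40 N, if the wrist force passes 120 N, or if a joint passes its speed limit or range.

### The arm

A 6-joint arm with a two-finger parallel gripper is mounted at the origin on the work surface. World frame = base frame: x ahead of the robot, y to its left, z up, the work surface at z = 0. Lengths are in mm, angles in rad, forces in N, time in s.
With the tool pointing down it reaches from about 425 to 925 mm from the base axis. Payload 12.5 kg.
Tool frame: the origin (TCP) lies midway between the tips of the shut fingers; the grasp point (between the pads) lies 19 mm behind it (bot.grasp_offset is the distance from the TCP to the grasp point, in mm); z points along the fingers, y is the line along which they close (so a half turn about z gives the same grasp; the last joint's range is limited). The gripper opens to 85 mm and grips with 20 to 120 N. Pads are 22 mm wide; open, the fingers measure 114 mm over their backs; the gripper's body (76 mm by 85 mm) begins 54 mm behind the grasp point. The pads swing forward as they close: fully open they stand 13 mm farther back than shut.
Start: joints at [1.155, 0.491, 1.559, -0, 1.092, -0.106], TCP at [190.525, 595.269, 231.327] pointing down, gripper open.
Joint ranges: [-3.1, 3.1], [-0.84, 2.19], [0.05, 2.79], [-1.13, 4.28], [0.06, 2.93], [-2.69, 2.69]. Speed limits (rad/s): [2.22, 2.22, 2.79, 3.14, 3.14, 3.14].

### API

Orientations are given as a rotation vector (axis times angle).
In Python, from plant import bot gives the robot as it stands.
- The arm moves only by the tool send_rows, never from a script. Its argument "targets" is text: rows parted by semicolons, each of 6 numbers parted by spaces: the shift along the tool's x, y, z in mm, then the turn, a rotation vector about the tool's x, y, z in rad. In form: dx dy dz rx ry rz; .... A call has 1 to 8 rows; each row shifts and turns the commanded pose from where the row before left it, along the tool's axes as they then stand; what a row does not reach is not made up. A row lasts 1/8 s, in which the tool goes at most 62.5 mm and 10.7 degrees, less where a joint would pass 70% of its speed; a pose out of reach is approached as far as the arm can. A call is refused whole if a number of a shift passes 62.5 or a number of a turn 0.188, either way. A call with a gripper value outside its range is refused whole. "fingers" is the finger opening in mm, from 0 to 85.4, set as the call begins (left out, the last holds). The fingers move at their own pace and stop on an object; "squeeze" is the grip in N (left out, the last holds). Time passes only in rows, so rows that do not move let the fingers close. It gives the time, the measured TCP pose, the force, the opening and the grip force at its end, in the units of the state.
- bot.sense(): the state, without advancing time (a new reading comes with each control period).
- bot.capture(name): name is "side" or "top" or "wrist"; returns a dict with "image" (384x512x3 uint8, red, green, blue), "K" (3x3 intrinsics, pixels), "rvec" (rotation vector, rad) and "tvec" (3), from world to camera coordinates, as OpenCV has them; the wrist camera has in their place "mount" (4x4, takes a point from camera to tool coordinates, whose origin is the TCP and whose axes are the flange's). Camera axes: x right, y down, z forward; pixel columns grow to the right and rows downward; lengths in mm; the calibration is good to about 2 mm. A picture is of the moment at which its call begins: read the wrist's pose just before it. There is no depth.
- bot.job_done(): hands the job in; it is judged then, once.
The state is a dict: "time_s": time; "qpos": joint angles; "joint_vel": joint speeds; "tau": joint torques, N m; "ee_pos": TCP position; "ee_rot": TCP orientation; "wrist_force": force on the tool from outside, world axes, zero at the start; "wrist_torque": the same for the moment, N m; "grip_width": finger opening in mm; "finger_force": force on a finger pad.
Only numpy, scipy, OpenCV 4.12 (cv2) and the standard library are available. Lean on these libraries where they do the work, as an engineer would, in place of code of your own. Each camera call takes 0.05 s, during which the arm holds its last target. There are 200 camera calls.

## Working session

There is one attempt and no reset: what is moved stays moved. The work goes in short steps, Python scripts to look and compute and a tool call to move; the robot and the scene stay as the last step left them, time stands still between calls to the robot, and variables do not carry over. Pictures are saved under pics/ and viewed, at most 10 in all, crops included, and the job is handed in when it is done.

Besides the shell and the picture viewer there is one more tool, called as name(argument=value, ...), one argument or row to a line, values as JSON. send_rows: Moves the arm, as the interface text tells. Its arguments: {"type":"object","properties":{"targets":{"type":"string"},"fingers":{"type":"number"},"squeeze":{"type":"number"}},"required":["targets"]}

```bash
mkdir -p pics; ls; cat > h.py <<'E'
from plant import bot
import numpy as np, cv2, pickle
from scipy.spatial.transform import Rotation as R
def grab(n,save):
    s=bot.sense(); c=bot.capture(n); c['s']={k:np.array(v) for k,v in s.items()}
    cv2.imwrite(f'pics/{save}.png',c['image'][:,:,::-1]); pickle.dump(c,open(f'{save}.pkl','wb')); return c
def cam(c):
    """world->cam R,t"""
    if 'rvec' in c: return R.from_rotvec(np.ravel(c['rvec'])).as_matrix(),np.ravel(c['tvec'])
    T=np.eye(4);T[:3,:3]=R.from_rotvec(c['s']['ee_rot']).as_matrix();T[:3,3]=c['s']['ee_pos']
    W=np.linalg.inv(T@np.array(c['mount']));return W[:3,:3],W[:3,3]
def proj(c,P):
    r,t=cam(c);q=(np.atleast_2d(P)@r.T+t)@np.array(c['K']).T;return q[:,:2]/q[:,2:]
def onz(c,uv,z):
    r,t=cam(c);o=-r.T@t;d=np.c_[np.atleast_2d(uv),np.ones(len(np.atleast_2d(uv)))]@np.linalg.inv(c['K']).T@r
    return o+d*((z-o[2])/d[:,2])[:,None]
def load(n): return pickle.load(open(n+'.pkl','rb'))
E
python3 - <<'E'
from h import *
a=[grab(n,n+'0') for n in('top','side','wrist')]
im=np.vstack([np.hstack([a[0]['image'],a[1]['image']])])
cv2.imwrite('pics/both.png',cv2.resize(im,(800,300))[:,:,::-1])
for c in a[:2]:
  r,t=cam(c);print(-r.T@t,r[2])
s=bot.sense();print(s['ee_pos'],s['ee_rot'],s['time_s'],s['wrist_force'])
E
```

```text
pics
[ 454.93904389   43.59265284 1086.90159665] [ 0.11961509 -0.01337697 -0.99273022]
[  42.97551164 -549.9641867   611.0563405 ] [ 0.55961333  0.66305906 -0.49717764]
[190.47115003 595.12510702 230.85607269] [-4.84589900e-01 -3.10382770e+00  1.20864227e-03] 0.15 [-0.0015317   0.47726596  0.5576827 ]
```

View pics/top0.png

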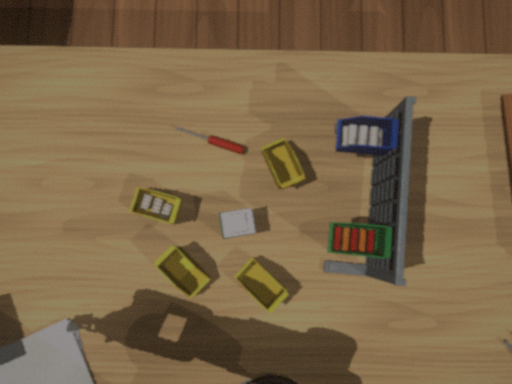

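View pics/side0.png

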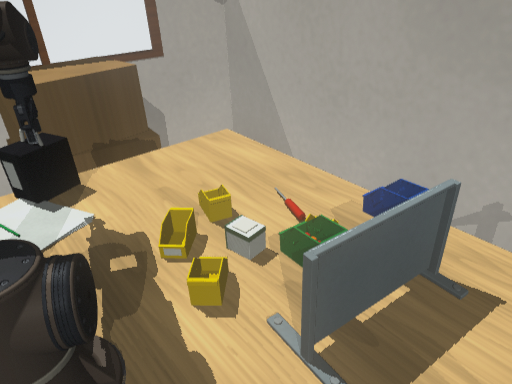

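Top view: there are four yellow bins, at about (157,205), (284,163), (183,271) and (262,285). Robot-left is image-left, and (157,205) is both the leftmost and the only one holding white blocks, so it fits the description. Next I'll confirm it in a crop and measure.

```bash
python3 - <<'E'
from h import *
c=load('top0');im=c['image'][:,:,::-1]
a=cv2.resize(im[180:232,122:192],None,fx=8,fy=8,interpolation=cv2.INTER_CUBIC)
b=cv2.resize(im[90:290,320:420],None,fx=2.4,fy=2.08*1,interpolation=cv2.INTER_CUBIC)
cv2.imwrite('pics/crop1.png',np.hstack([a,cv2.resize(b,(240,416))]))
print(c['K'])
uv=[(157,205),(284,163),(183,271),(262,285)]
print(onz(c,uv,60).round())
print(onz(c,[(412,98),(402,282)],245).round(1), 'panel top')
print(onz(c,[(367,134),(360,240)],226).round(1),'blue/green')
print(onz(c,[(238,223)],70).round(),onz(c,[(227,145)],12).round())
E
```

```text
[[418.4412507    0.         261.86816576]
 [  0.         418.4412507  190.58569653]
 [  0.           0.           1.        ]]
[[540. 287.  60.]
 [649. -25.  60.]
 [381. 217.  60.]
 [350.  27.  60.]]
[[ 755.9 -279.8  245. ]
 [ 377.4 -248.   245. ]] panel top
[[ 682.2 -188.9  226. ]
 [ 459.4 -170.4  226. ]] blue/green
[[498.  87.  70.]] [[703. 122.  12.]]
```

View pics/crop1.png

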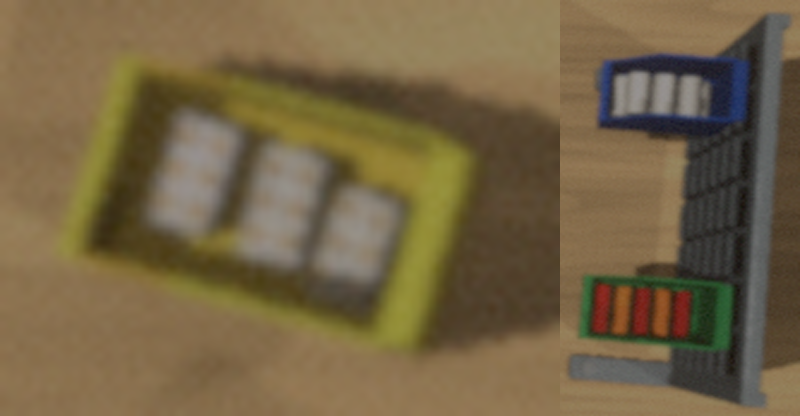

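The crop confirms it: the bin at (157,205) holds three white blocks. Its wide flange, which is the back, is at the right end and already faces the panel. I'll move above it for a wrist view.

```bash
cat >> h.py <<'E'
def togo(p,yaw,down=np.array([0,0,-1.])):
    """tool-frame shift from the measured pose to p, and turn left (tool z down, tool y at yaw)"""
    s=bot.sense();T=R.from_rotvec(s['ee_rot']);y=np.array([np.cos(yaw),np.sin(yaw),0]);
    G=R.from_matrix(np.c_[np.cross(y,down),y,down])
    return T.inv().apply(np.array(p)-s['ee_pos']).round(1),(T.inv()*G).as_rotvec().round(4),G.inv().apply(np.array(p)-s['ee_pos']).round(1)
E
python3 - <<'E'
from h import *
c=load('wrist0');print(np.round(c['mount'],3),c['K'][0],bot.grasp_offset)
print(togo([540,287,260],-.25))
E
```

```text
[[  -0.      -0.959   -0.283   71.184]
 [   1.      -0.      -0.      -0.196]
 [   0.      -0.283    0.959 -141.93 ]
 [   0.       0.       0.       1.   ]] [312.04442688   0.         254.18359344] 18.700000000000003
(array([-426.8, -186.9,  -29. ]), array([-7.000e-04,  6.000e-04,  1.511e+00]), array([-212.1,  414.9,  -29.1]))
```

send_rows(
  targets="0 0 -4 0 0 0.188;0 0 -4 0 0 0.188;0 0 -4 0 0 0.188;0 0 -4 0 0 0.188;0 0 -4 0 0 0.188;0 0 -4 0 0 0.188;0 0 -4 0 0 0.188;0 0 -4 0 0 0.188",
  fingers=85,
)

```text
time_s: 1.15
ee_pos: [190.5, 595.2, 263.2]
ee_rot: [2.476, 1.933, -0.001]
wrist_force: [0.7, 0.9, 0.7]
grip_width: 85.1
finger_force: 0.0
```

send_rows(
  targets="-26 52 0 0 0 0;-26 52 0 0 0 0;-26 52 0 0 0 0;-26 52 0 0 0 0;-26 52 0 0 0 0;-26 52 0 0 0 0;-26 52 0 0 0 0;-26 52 0 0 0 0",
)

```text
time_s: 2.15
ee_pos: [546.7, 293.2, 263.2]
ee_rot: [-2.47, -1.941, 0.0]
wrist_force: [0.6, 0.6, 0.5]
grip_width: 85.4
finger_force: 0.0
```

send_rows(
  targets="0 0 0 0 0 0;0 0 0 0 0 0",
)

```text
time_s: 2.4
ee_pos: [545.1, 294.7, 263.0]
ee_rot: [-2.471, -1.94, 0.001]
wrist_force: [0.3, 0.2, -0.1]
grip_width: 84.7
finger_force: 0.0
```

```bash
python3 - <<'E'
from h import *
c=grab('wrist','w1');print(c['s']['ee_pos'],c['s']['time_s'],togo([540,287,260],-.25))
E
```

```text
[545.10051131 294.72678841 262.9809809 ] 2.4 (array([-9.1, -2.6,  3.2]), array([-0.0005,  0.    ,  0.0116]), array([-9.2, -2.5,  3.2]))
```

View pics/w1.png

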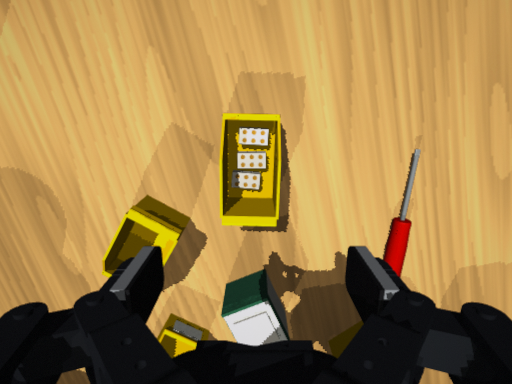

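Wrist view: the yellow bin spans u 220–282 and v 114–226, with the flange (its back) at v≈216–226, the front wall at v≈115 and all three blocks inside. I'll segment it and fit its pose.

```bash
python3 - <<'E'
from h import *
from scipy.optimize import least_squares
c=load('w1');hsv=cv2.cvtColor(c['image'],cv2.COLOR_RGB2HSV)
m=cv2.inRange(hsv,(26,150,120),(34,255,255))
m[:, :215]=0;m[:,290:]=0;m[240:]=0;m[:105]=0
for v in range(112,230,6):
    u=np.where(m[v])[0]; print(v,u.min() if len(u) else None,u.max() if len(u) else None,end='; ')
print()
for u in (240,250,260):
    v=np.where(m[:,u])[0];print(u,v)
# flange corners
print(onz(c,[(220,226),(280,226),(250,226.5)],75).round(1), onz(c,[(223,114.5),(281,114.5)],40).round(1))
def mod(x,y,th,P):
    ex=np.array([np.cos(th),np.sin(th),0]);ey=np.array([-ex[1],ex[0],0]);return np.array([x,y,37.5])+P[:,:1]*ex+P[:,1:2]*ey+P[:,2:]*[0,0,1]
P=np.array([[-12,-33,37.5],[-12,33,37.5],[63.5,-33,37.5],[63.5,33,37.5],[-55,-33,2.5],[-55,33,2.5]])
print(proj(c,mod(540,300,-1.82,P)).round(1))
r=lambda q:np.r_[(proj(c,mod(*q,P[2:]))-np.array([(279.5,226),(220.5,226),(281.5,114.5),(222.5,114.5)])).ravel()]
f=least_squares(r,[540,300,-1.82]);print(f.x,f.fun.round(1)); print(proj(c,mod(*f.x,P)).round(1))
f0=load('top0');print('top cross-check',proj(f0,mod(*f.x,P)).round(1))
E
```

```text
112 None None; 118 223 279; 124 223 278; 130 222 278; 136 222 279; 142 221 279; 148 221 279; 154 220 279; 160 220 280; 166 220 280; 172 220 280; 178 220 280; 184 220 279; 190 220 279; 196 220 279; 202 220 278; 208 220 278; 214 220 278; 220 222 276; 226 258 275; 
240 [114 115 116 117 118 119 216 217 218 219 220 221 222 223 224 225]
250 [114 115 116 117 118 119 120 216 217 218 219 220 221 222 223 224 225]
260 [114 115 116 117 118 119 120 216 217 218 219 220 221 222 223 224 225 226]
[[492.9 241.6  75. ]
 [559.1 225.4  75. ]
 [525.9 232.9  75. ]] [[525.1 359.   40. ]
 [589.  343.3  40. ]]
[[216.8 155.9]
 [278.8 156.5]
 [218.4 222.1]
 [276.6 222.7]
 [219.4 113.1]
 [277.7 113.6]]
[542.30183418 294.81846681  -1.83505096] [-58.8  -0.6  58.3   0.7 -58.2   2.2  58.8   3.7]
[[220.3 159.7]
 [282.1 161.2]
 [220.7 225.4]
 [278.8 226.7]
 [223.3 116.7]
 [281.3 118.2]]
top cross-check [[143.2 215.1]
 [151.6 188.9]
 [173.3 223.7]
 [181.4 197.4]
 [130.5 211.2]
 [138.6 186. ]]
```

```bash
python3 - <<'E'
from h import *
from scipy.optimize import least_squares
c=load('w1')
def mod(x,y,th,P):
    ex=np.array([np.cos(th),np.sin(th),0]);ey=np.array([-ex[1],ex[0],0]);return np.array([x,y,37.5])+P[:,:1]*ex+P[:,1:2]*ey+P[:,2:]*[0,0,1]
P=np.array([[63.5,0,37.5],[55,-33,37.5],[55,33,37.5],[-55,-33,2.5],[-55,33,2.5],[-12,-33,37.5],[-12,33,37.5]])
q0=[540,298,-1.82]
# col at back wall corners row~215: 219.5/279 ; front 222.5/280 ; -12 : 220/281
w=np.array([[0,1],[1,0],[1,0],[1,.5],[1,.5],[1,0],[1,0]])
ob=np.array([[250,226.3],[219.7,0],[278.7,0],[222.5,114],[280,114],[219.7,0],[280.7,0]])
f=least_squares(lambda q:((proj(c,mod(*q,P))-ob)*w).ravel(),q0);print(f.x.round(3));print(((proj(c,mod(*f.x,P))-ob)*w).round(1))
print('top',proj(load('top0'),mod(*f.x,P)).round(1))
x,y,th=f.x;np.save('bin.npy',f.x)
ex=np.array([np.cos(th),np.sin(th)])
g=np.array([x,y])+12*ex
print('grasp',g,togo([*g,150],th+np.pi/2),togo([*g,33],th+np.pi/2))
E
```

```text
[541.624 296.268  -1.83 ]
[[-0.  -1.2]
 [ 0.3  0. ]
 [-0.2  0. ]
 [-0.3  0.9]
 [ 0.2  1.4]
 [-0.4  0. ]
 [ 0.4  0. ]]
top [[176.8 210.6]
 [169.4 222.9]
 [177.4 196.6]
 [129.9 211.6]
 [137.9 186.3]
 [142.7 215.4]
 [150.9 189.2]]
grasp [538.54811647 284.66942217] (array([-11.7,  -3.4, 113.2]), array([-0.0005,  0.    ,  0.0208]), array([-11.8,  -3.3, 113.2])) (array([-11.7,  -3.4, 230.2]), array([-0.0005,  0.    ,  0.0208]), array([-11.8,  -3.3, 230.2]))
```

send_rows(
  targets="-6 -2 0 0 0 0.02;-6 -1 20 0 0 0;0 0 35 0 0 0;0 0 35 0 0 0;0 0 30 0 0 0;0 0 20 0 0 0;0 0 0 0 0 0",
)

```text
time_s: 3.32
ee_pos: [538.4, 284.1, 122.4]
ee_rot: [-2.489, -1.916, 0.004]
wrist_force: [0.0, 0.1, 0.9]
grip_width: 85.0
finger_force: 0.0
```

```bash
python3 - <<'E'
from h import *
x,y,th=np.load('bin.npy')
g=np.array([x,y])+12*np.array([np.cos(th),np.sin(th)])
print(togo([*g,25],th+np.pi/2),bot.sense()['wrist_force'])
c=grab('wrist','w2')
E
```

```text
(array([ 0.7,  0.2, 97.4]), array([-0.002 ,  0.0014,  0.0008]), array([ 0.6,  0. , 97.4])) [0.01744147 0.08366166 0.91886331]
```

View pics/w2.png

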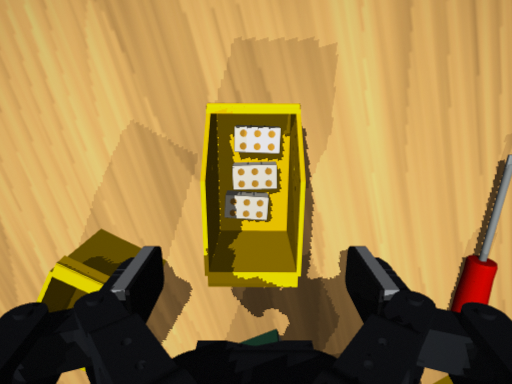

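The bin (u 205–303) sits centred between the fingers (u 162–347). I'll descend and grip.

send_rows(
  targets="0 0 25 0 0 0;0 0 25 0 0 0;0 0 25 0 0 0;0 0 15 0 0 0;0 0 7 0 0 0;0 0 0 0 0 0",
)

```text
time_s: 4.12
ee_pos: [539.8, 284.0, 26.7]
ee_rot: [2.49, 1.916, 0.001]
wrist_force: [-0.7, 0.0, -1.1]
grip_width: 85.0
finger_force: 0.0
```

send_rows(
  targets="0 0 0 0 0 0;0 0 0 0 0 0;0 0 0 0 0 0;0 0 0 0 0 0;0 0 0 0 0 0;0 0 0 0 0 0",
  fingers=50,
  squeeze=40,
)

```text
time_s: 4.88
ee_pos: [539.9, 284.0, 27.2]
ee_rot: [2.49, 1.916, 0.002]
wrist_force: [-0.8, -0.8, 7.0]
grip_width: 65.3
finger_force: 45.5
```

send_rows(
  targets="0 0 -5 0 0 0;0 0 -15 0 0 0;0 0 -20 0 0 0;0 0 -20 0 0 0;0 0 0 0 0 0;0 0 0 0 0 0",
)

```text
time_s: 5.62
ee_pos: [539.4, 283.7, 86.1]
ee_rot: [-2.49, -1.916, 0.0]
wrist_force: [-0.4, 0.3, -2.5]
grip_width: 65.9
finger_force: 45.4
```

```bash
python3 - <<'E'
from h import *
t=load('top0');s=load('side0')
a=cv2.resize(t['image'][85:295,318:423],None,fx=2.85,fy=2.85,interpolation=cv2.INTER_CUBIC)
b=cv2.resize(s['image'][170:384,260:475],None,fx=2.3,fy=2.3,interpolation=cv2.INTER_CUBIC)
h=598;im=np.zeros((h,800,3),np.uint8);im[:a.shape[0],:a.shape[1]]=a;im[:b.shape[0],300:300+b.shape[1]]=b[:h]
cv2.imwrite('pics/pan.png',im[:,:,::-1])
g=cv2.cvtColor(t['image'],cv2.COLOR_RGB2GRAY).astype(int)
for v in (120,150,180,210,250,270): print(v,g[v,366:420])
E
```

```text
120 [ 40  34  42  30  36  39  34  35  39  37  34  34  31  32  31  37  29  37
  38  34  37  38  38  39  41  42  48  54  56  58  57  52  46  38  33  38
  46  59  68  87  95  99  99  96 103  92  86  75  70  68  65  68  65  68]
150 [ 33  35  38  37  30  33  31  32  33  36  33  28  30  36  37  29  36  29
  30  35  34  32  32  38  45  41  41  52  57  53  40  29  26  32  46  50
  70  86  94 101 102  99 100  96  89  70  67  62  61  65  65  66  66  63]
180 [124 124 123 123 106  84  64  53  58  63  57  51  50  59  52  43  40  34
  43  41  46  49  46  44  47  59  59  57  44  38  33  33  43  52  63  85
 107 103 101 101  97  94  89  78  72  70  72  69  65  71  67  74  72  71]
210 [124 121 103  85  59  54  56  64  61  53  56  58  56  51  55  59  56  46
  49  61  58  50  46  56  64  59  42  34  27  32  42  50  60  79  99 101
  99  95  94  93  92  80  70  65  67  66  69  67  67  66  65  71  72  71]
250 [ 41  46  49  57  53  56  47  48  44  47  44  40  37  40  38  41  47  49
  61  67  76  78  71  72  61  47  40  40  46  53  67  93 108 112 104  99
  97  95  86  79  71  69  70  71  70  71  70  72  72  73  69  73  71  70]
270 [ 66  58  57  56  57  52  56  53  52  52  57  55  55  54  55  52  53  53
  54  54  60  57  50  48  45  43  42  43  56  71  92 105 106 104 101 101
 100 104 114 123 128 126 126 123 127 127 126 128 125 127 130 127 127 129]
```

View pics/pan.png

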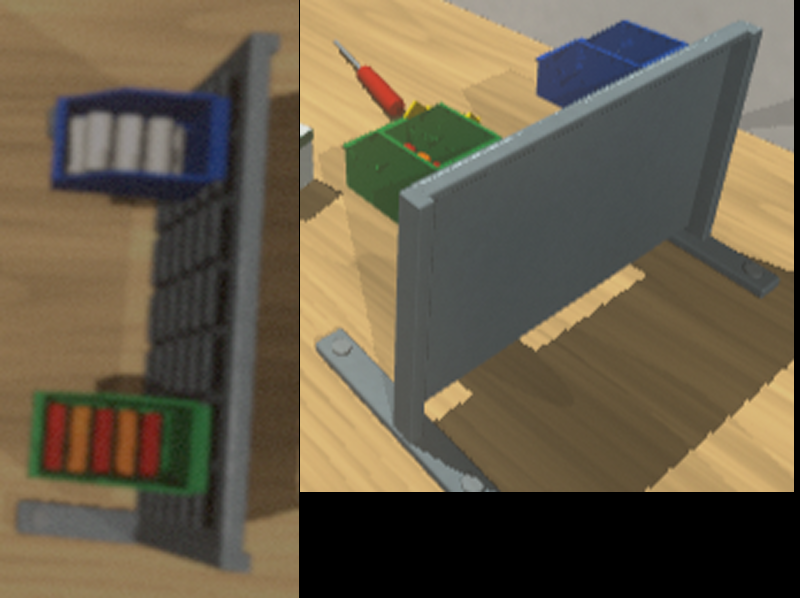

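Panel crop: the cap's front edge runs from about (404.5,120) to (395.5,270). Blue's back rim is centred near (398,134) and green's near (391.7,241.7).

```bash
python3 - <<'E'
from h import *
t=load('top0')
e=onz(t,[(404.5,120),(402,150),(401,180),(399.5,210),(396.7,250),(395.5,270)],245);print(e.round(1))
k=np.polyfit(e[:,0],e[:,1],1);print(k,np.arctan(k[0]))
b=onz(t,[(398,133.9),(391.7,241.7)],228);print(b.round(1),'dist',np.linalg.norm(b[0]-b[1]),np.arctan2(*(b[0]-b[1])[[1,0]]))
yaw=np.arctan(k[0]); ey=np.array([np.cos(yaw),np.sin(yaw)]);ex=np.array([ey[1],-ey[0]])
m=b[:,:2].mean(0); o=np.array([m[0],np.polyval(k,m[0])]); print('mid',m,'sheet pt',o,'d of rim to sheet',[(p[:2]-o)@ex for p in b])
# corners of side image: outer top corners back
s=load('side0')
print('side', onz(s,[(260+415/2.3,170+200/2.3),(260+760/2.3-130.4,170+30/2.3)],245).round(1))
w=o-68*ex
np.save('pan.npy',[*o,yaw]);print('hung centre',w)
E
```

```text
[[ 708.2 -262.6  245. ]
 [ 644.6 -255.6  245. ]
 [ 582.  -251.8  245. ]
 [ 520.6 -247.   245. ]
 [ 440.2 -239.1  245. ]
 [ 400.8 -235.7  245. ]]
[-8.54671689e-02 -2.01673832e+02] -0.08525997397910859
[[ 682.9 -254.1  228. ]
 [ 456.7 -235.   228. ]] dist 227.0830548094088 -0.08430218601530845
mid [ 569.79467859 -244.56791453] sheet pt [ 569.79467859 -250.37257012] d of rim to sheet [np.float64(-5.892319268724428), np.float64(-5.6748218852988295)]
side [[ 513.7 -377.1  245. ]
 [ 753.5 -290.1  245. ]]
hung centre [ 575.58533523 -182.61957538]
```

```bash
python3 - <<'E'
from h import *
ox,oy,yaw=np.load('pan.npy');ey=np.array([np.cos(yaw),np.sin(yaw)]);ex=np.array([ey[1],-ey[0]])
p=np.array([ox,oy])-136*ex
print(p,togo([*p,215],yaw))
E
```

```text
[ 581.37599187 -114.86658065] (array([-374.5,  142.7, -128.9]), array([-2.000e-04,  1.000e-04, -1.738e-01]), array([-393.6,   75.8, -128.9]))
```

send_rows(
  targets="0 0 -15 0 0 -0.02;0 0 -20 0 0 -0.03;0 0 -20 0 0 -0.035;0 0 -20 0 0 -0.035;0 0 -20 0 0 -0.034;0 0 -20 0 0 -0.02;0 0 -14 0 0 0;0 0 0 0 0 0",
)

```text
time_s: 6.62
ee_pos: [539.8, 283.9, 216.2]
ee_rot: [2.314, 2.125, 0.002]
wrist_force: [0.2, 0.8, -2.7]
grip_width: 65.6
finger_force: 45.4
```

send_rows(
  targets="-12 2 0 0 0 0;-22 4 0 0 0 0;-30 6 0 0 0 0;-30 6 0 0 0 0;-30 6 0 0 0 0;-30 6 0 0 0 0;-30 6 0 0 0 0;-30 6 0 0 0 0",
)

```text
time_s: 7.62
ee_pos: [562.9, 64.5, 214.8]
ee_rot: [-2.314, -2.124, 0.001]
wrist_force: [0.8, 0.1, -2.2]
grip_width: 65.4
finger_force: 45.4
```

send_rows(
  targets="-30 6 0 0 0 0;-30 6 0 0 0 0;-30 6 0 0 0 0;-30 6 0 0 0 0;-30 6 0 0 0 0;-20 4 0 0 0 0;-10 0 0 0 0 0;0 0 0 0 0 0",
)

```text
time_s: 8.62
ee_pos: [581.5, -115.5, 215.1]
ee_rot: [-2.314, -2.124, 0.0]
wrist_force: [-0.6, 0.1, -2.5]
grip_width: 65.5
finger_force: 45.4
```

```bash
python3 - <<'E'
from h import *
ox,oy,yaw=np.load('pan.npy');ey=np.array([np.cos(yaw),np.sin(yaw)]);ex=np.array([ey[1],-ey[0]])
p=np.array([ox,oy])-136*ex
print(togo([*p,215],yaw),bot.sense()['time_s'],bot.sense()['wrist_force'])
a=grab('side','s3')['image'];t=grab('top','t3');b=t['image'];
A=cv2.resize(a[120:360,200:470],(450,400),interpolation=cv2.INTER_CUBIC);B=cv2.resize(b[100:290,290:440],(316,400),interpolation=cv2.INTER_CUBIC)
cv2.imwrite('pics/mid.png',np.hstack([A,B])[:,:,::-1]); grab('wrist','w3')
E
```

```text
(array([ 0.7, -0.2,  0.1]), array([-0.0004, -0.0003, -0.0005]), array([ 0.7, -0.2,  0.1])) 8.625 [-0.56690195  0.09716483 -2.49838674]
```

View pics/mid.png

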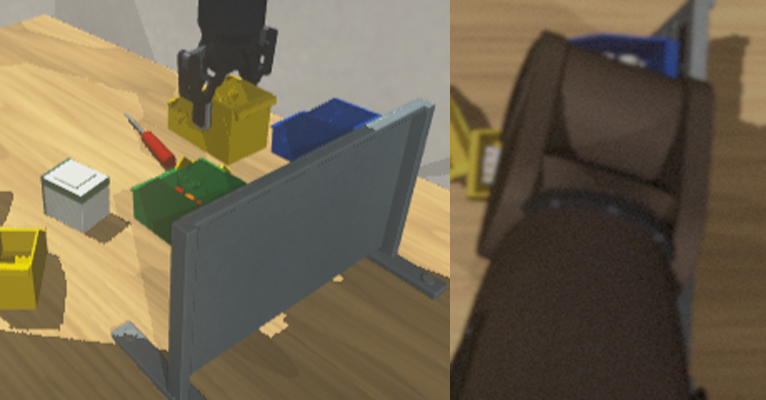

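Side view: the bin is held level between blue and green, with its lowest corner near crop (228,163). I'll check the bin's position in the hand by overlaying the model on the side and wrist images.

```bash
python3 - <<'E'
from h import *
ox,oy,yaw=np.load('pan.npy');ey=np.r_[np.cos(yaw),np.sin(yaw),0];ex=np.r_[ey[1],-ey[0],0]
z=np.r_[0,0,1]
out=[]
for n,cr,f in(('s3',(slice(140,230),slice(290,380)),4.4),('w3',(slice(60,300),slice(150,362)),1.65)):
    c=load(n);tcp=c['s']['ee_pos'] if 's' in c else None
    ctr=tcp-12.3*ex+10.5*z
    E=[((55,-33,-37.5),(55,33,-37.5)),((55,-33,-37.5),(55,-33,37.5)),((55,33,-37.5),(55,33,37.5)),((63.5,-31,37.5),(63.5,31,37.5)),((-55,-33,-37.5),(-55,-33,2.5)),((-55,-33,-37.5),(55,-33,-37.5)),((-55,-33,2.5),(-55,33,2.5)),((-12,-33,37.5),(55,-33,37.5)),((-12,33,37.5),(55,33,37.5))]
    im=c['image'][:,:,::-1][cr].copy();im=cv2.resize(im,None,fx=f,fy=f,interpolation=cv2.INTER_CUBIC)
    off=np.array([cr[1].start,cr[0].start])
    for e in E:
        q=((proj(c,ctr+np.array(e)@np.array([ex,ey,z]))-off+.5)*f).astype(int)
        cv2.line(im,tuple(map(int,q[0])),tuple(map(int,q[1])),(255,0,255),1)
    out.append(im)
h=max(i.shape[0] for i in out)
cv2.imwrite('pics/ov.png',np.hstack([cv2.copyMakeBorder(i,0,h-i.shape[0],0,0,cv2.BORDER_CONSTANT) for i in out]))
E
```

```text
(no output)
```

View pics/ov.png

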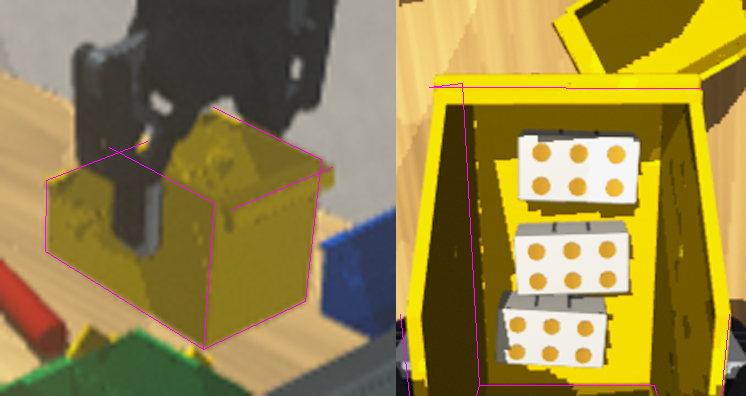

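The overlay agrees within about 2 mm and the blocks are inside. I'll lower to the insertion height and advance towards the tongues.

send_rows(
  targets="-12 0 8 0 0 0;-15 0 8 0 0 0;-15 0 5 0 0 0;-14 0 0 0 0 0;-10 0 0 0 0 0;-4 0 0 0 0 0;0 0 0 0 0 0",
)

```text
time_s: 9.65
ee_pos: [575.9, -185.1, 194.4]
ee_rot: [2.314, 2.125, 0.0]
wrist_force: [0.0, -0.3, -2.5]
grip_width: 65.4
finger_force: 45.4
```

send_rows(
  targets="-2 0 0 0 0 0;-1 0 0 0 0 0;-1 0 0 0 0 0;0 0 0 0 0 0",
)

```text
time_s: 10.15
ee_pos: [575.6, -188.9, 194.3]
ee_rot: [-2.314, -2.125, -0.0]
wrist_force: [0.3, 1.1, -1.6]
grip_width: 65.4
finger_force: 45.4
```

send_rows(
  targets="-1 0 0 0 0 0;-1 0 0 0 0 0;0 0 0 0 0 0",
)

```text
time_s: 10.52
ee_pos: [575.4, -191.1, 194.3]
ee_rot: [2.314, 2.125, 0.0]
wrist_force: [-0.6, -0.4, -2.0]
grip_width: 65.7
finger_force: 45.4
```

send_rows(
  targets="-1 0 0 0 0 0;-1 0 0 0 0 0;0 0 0 0 0 0",
)

```text
time_s: 10.9
ee_pos: [575.2, -193.0, 194.3]
ee_rot: [-2.314, -2.125, -0.0]
wrist_force: [-0.4, -0.9, -2.4]
grip_width: 65.5
finger_force: 45.4
```

send_rows(
  targets="-1 0 0 0 0 0;-1 0 0 0 0 0;0 0 0 0 0 0",
)

```text
time_s: 11.28
ee_pos: [575.1, -195.0, 194.3]
ee_rot: [-2.314, -2.125, -0.0]
wrist_force: [0.1, -0.5, -1.2]
grip_width: 65.6
finger_force: 45.4
```

send_rows(
  targets="-1 0 0 0 0 0;-1 0 0 0 0 0;0 0 0 0 0 0",
)

```text
time_s: 11.65
ee_pos: [575.1, -195.1, 194.4]
ee_rot: [-2.313, -2.123, -0.003]
wrist_force: [2.3, 11.9, -0.7]
grip_width: 65.9
finger_force: 45.8
```

The bin made contact (12 N) exactly where the wall should meet the tongues. I'll back off 2 mm and lower.

send_rows(
  targets="2 0 0 0 0 0;2 0 0 0 0 0;0 0 0 0 0 0;0 0 2 0 0 0;0 0 2 0 0 0;0 0 2 0 0 0;0 0 1 0 0 0;0 0 0 0 0 0",
)

```text
time_s: 12.65
ee_pos: [575.2, -192.9, 187.2]
ee_rot: [-2.314, -2.125, -0.0]
wrist_force: [-1.4, 0.5, -2.9]
grip_width: 65.6
finger_force: 45.5
```

send_rows(
  targets="0 0 1 0 0 0;0 0 1 0 0 0;0 0 0 0 0 0",
)

```text
time_s: 13.02
ee_pos: [575.2, -192.9, 185.2]
ee_rot: [-2.314, -2.125, -0.0]
wrist_force: [0.4, 0.0, -2.1]
grip_width: 65.9
finger_force: 45.5
```

send_rows(
  targets="0 0 1 0 0 0;0 0 1 0 0 0;0 0 1 0 0 0;0 0 0 0 0 0",
)

```text
time_s: 13.52
ee_pos: [575.2, -192.9, 182.2]
ee_rot: [-2.314, -2.125, -0.0]
wrist_force: [0.0, 0.2, -2.5]
grip_width: 65.5
finger_force: 45.5
```

send_rows(
  targets="0 0 1 0 0 0;0 0 1 0 0 0;0 0 0 0 0 0",
)

```text
time_s: 13.9
ee_pos: [575.3, -193.0, 180.6]
ee_rot: [2.313, 2.125, 0.0]
wrist_force: [-0.6, -0.1, 3.1]
grip_width: 65.5
finger_force: 45.9
```

send_rows(
  targets="0 0 1 0 0 0;0 0 1 0 0 0;0 0 0 0 0 0",
)

```text
time_s: 14.28
ee_pos: [575.5, -193.4, 179.2]
ee_rot: [2.312, 2.124, 0.0]
wrist_force: [-2.8, -0.8, 6.9]
grip_width: 65.7
finger_force: 46.4
```

Vertical contact came at TCP 180.6, where the flange should rest on the tip, so the lip is hooked. I'll ease off, move the wall back to the tongue and release.

send_rows(
  targets="0 0 -1.5 0 0 0;-1.5 0 0 0 0 0;0 0 0 0 0 0",
)

```text
time_s: 14.65
ee_pos: [575.1, -194.0, 179.6]
ee_rot: [-2.313, -2.124, -0.001]
wrist_force: [0.0, 4.3, 0.3]
grip_width: 65.7
finger_force: 45.6
```

send_rows(
  targets="0 0 0 0 0 0;0 0 0 0 0 0;0 0 0 0 0 0;0 0 0 0 0 0;0 0 0 0 0 0;0 0 0 0 0 0",
  fingers=85,
)

```text
time_s: 15.4
ee_pos: [575.1, -194.4, 179.8]
ee_rot: [-2.314, -2.125, -0.0]
wrist_force: [0.5, 0.3, -0.0]
grip_width: 84.7
finger_force: 0.0
```

send_rows(
  targets="0 0 -5 0 0 0;0 0 -10 0 0 0;0 0 -15 0 0 0;0 0 -20 0 0 0;0 0 -20 0 0 0;0 0 -20 0 0 0;0 0 -20 0 0 0;0 0 0 0 0 0",
)

```text
time_s: 16.4
ee_pos: [575.5, -194.6, 291.9]
ee_rot: [2.311, 2.123, 0.002]
wrist_force: [0.6, 0.1, -0.6]
grip_width: 85.0
finger_force: 0.0
```

send_rows(
  targets="20 0 -20 0 0 0;30 0 -20 0 0 0;30 0 -10 0 0 0;30 0 0 0 0 0;30 0 0 0 0 0;20 0 0 0 0 0;10 0 0 0 0 0;0 0 0 0 0 0",
)

```text
time_s: 17.4
ee_pos: [589.6, -24.9, 339.6]
ee_rot: [-2.313, -2.126, 0.0]
wrist_force: [0.4, -0.0, -0.2]
grip_width: 85.2
finger_force: 0.0
```

```bash
python3 - <<'E'
from h import *
ox,oy,yaw=np.load('pan.npy');ey=np.r_[np.cos(yaw),np.sin(yaw),0];ex=np.r_[ey[1],-ey[0],0]
a=grab('side','s4');w=grab('wrist','w4')
print(a['s']['time_s'],a['s']['wrist_force'])
ctr=np.r_[ox,oy,191]-70*ex
d=R.from_rotvec(-np.deg2rad(3)*ey)
E=[((55,-33,-37.5),(55,33,-37.5)),((-55,-33,2.5),(-55,33,2.5)),((-12,-33,37.5),(63,-33,37.5)),((-12,33,37.5),(63,33,37.5)),((63,-31,37.5),(63,31,37.5)),((-55,-33,2.5),(-12,-33,37.5))]
im=w['image'][:,:,::-1].copy()
print(proj(w,[[ox,oy,245],ctr]).round())
A=cv2.resize(a['image'][130:290,250:460,::-1],(390,297),interpolation=cv2.INTER_CUBIC)
B=cv2.resize(im,(396,297))
cv2.imwrite('pics/fin.png',np.hstack([A,B]))
E
```

```text
17.4 [ 0.3654954  -0.00539357 -0.21754674]
[[253. 413.]
 [253. 317.]]
```

View pics/fin.png

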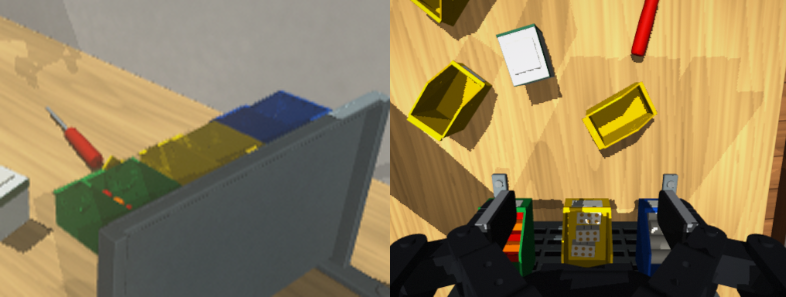

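The yellow bin hangs level with its neighbours and midway between them, with its blocks inside. The carton and screwdriver have not moved, so I'm handing in.

```bash
python3 -c "
from plant import bot
print(bot.job_done())"
```

```text
the job is handed in; nothing more can be done
None
```

The yellow bin hangs on the top row midway between the blue and green bins, released with its three blocks inside. I handed the job in at about 17 s of the 48 s allowed; no verdict came back.

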